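# Lock the electrode stand's swivel with its index pin

## Task

The swivel of the electrode stand was left between two of its stops. Take the index pin out of the accessory block and stand it in the guide bush beside the black collar, turn the collar slowly until you feel the pin drop into a hole of the index ring hidden below, then press the pin fully home and let go. Never force the pin: do not press it hard on the ring or the stand, do not strain the collar against it, and leave everything else where it is.

Things in the scene. Friction and masses are not known exactly. Their poses are not given: they have to be found in the camera images.
- stand: swivel base of the electrode stand, fixed, rod not fitted: grey round foot 180 mm across, 14 mm thick; on it an aluminium drum 116 mm across whose flat cover is 46 mm above the bench. The black collar rises from the cover's centre; a steel guide bush stands on the cover 44 mm from the centre. Origin: on the bench at the drum's axis; x towards the guide bush, z up.
- guide_mouth (a point): centre of the guide bush's upper rim, 60 mm above the bench; bush 18 mm outside, bore 11.2 mm, straight down; axes as the stand's. With no hole below, the pin stands on the ring, leaning a little, shoulder 20 mm above this rim. Over a hole it drops by its weight onto a spring ball, shoulder 4 to 10 mm above; pressing it on takes 3 to 12 N, until the shoulder meets this rim.
- collar: knurled round black collar of the swivel, 43 mm in diameter, from 47 to 84 mm above the bench, rod socket in its top. Origin on its axis at its underside, z up. Turns either way without end about the vertical against a steady drag of 0.15 N m, stays where left, carries the index ring; its x axis tells how far it has turned, not where the holes are.
- collar_grip (a point): on the collar's axis, 71 mm above the bench, the height to grip it
- pin_knob (a point): centre of the index pin's round black knob, 26 mm in diameter and 26 mm high; z along the pin. Its flat shoulder is 13 mm below; then a steel shank 10 mm in diameter and 40 mm long (end 53 mm below this point), its last 4 mm tapered to 6 mm. About 90 g. It starts standing loosely in the block, this point 63 mm above the bench; fully home it is 13 mm above the guide's rim.
- block: grey accessory block, fixed, 50 x 110 mm, 40 mm high; origin under its centre, y along its length. Two holes, 11.5 mm wide, 30 mm deep, 32 mm to either side of the centre along y: one holds the index pin, the other the clamp screw (which is which differs).
- screw: the rod's clamp screw, not needed: standing in the other hole of the block, a steel shank with a wide flat black head 34 mm in diameter and 12 mm high, its top 56 mm above the bench; origin at the shank's lower end
- bottle: white buffer bottle, 62 mm in diameter, 135 mm high; origin under its centre; leave it
- beaker: glass beaker, 68 mm in diameter, 90 mm high; origin under its centre; leave it
- rod: the stand's steel rod, 320 mm long, lying on the bench on two black clamp blocks, 26 mm high; origin under its middle, x along it; leave it
- ring_top (a point): fixed point under the cover, on the guide's axis, 20 mm below its rim: level of the top of the hidden steel index ring, which turns with the collar. It has 6 through holes 12.5 mm wide, every 60 degrees, on the 44 mm circle. Their angle to the collar is unknown and differs each time; at first the nearest hole is 11 to 30 degrees away. A dropped pin blocks the collar within 4 degrees.
Things that resemble listed ones, but are neither listed nor needed, are in the scene too. What is shaped like the part that bears pin_knob but green or white is not meant.

How it is judged:
On the way, in this order (a step that is already met when the one before it is completed fails the run):
1. the index pin stands in the guide bush (horizontal distance between pin_knob and guide_mouth below 0.007 m and z of pin_knob in the frame of guide_mouth below 0.037 m and angle between pin_knob's own z axis and vertical below 0.2 rad), for 0.2 s.
2. the pin has dropped into a hole of the index ring (horizontal distance between pin_knob and guide_mouth below 0.007 m and z of pin_knob in the frame of guide_mouth below 0.028 m), for 0.2 s.
At the end, for the whole second after the job is handed in: the index pin is through the guide bush and the index ring and fully home: knob centre within 3 mm of the guide's axis and no more than 15.5 mm above its rim (shoulder within 2.5 mm of the rim), upright within 0.1 rad, let go (horizontal distance between pin_knob and guide_mouth below 0.003 m and z of pin_knob in the frame of guide_mouth below 0.0155 m and angle between pin_knob's own z axis and vertical below 0.1 rad); the robot touches nothing.
It fails at once if the pin is forced against the index ring or collar (over 20 N) (contact force between pin and collar above 20 N).
It fails at once if the pin is pressed or wedged in the stand with over 45 N in all (contact force between pin and stand above 45 N).
It fails at once if the buffer bottle, the beaker or the rod is moved by over 20 mm (distance of any of bottle, beaker, rod from where it was at the start of the episode above 0.02 m).
It fails at once if the clamp screw is taken out or knocked over (distance of screw from where it was at the start of the episode above 0.015 m).
It also fails if it takes over 72 s, if anything falls off the work surface, if the arm or the gripper's body presses on something with over 40 N, if the wrist force passes 120 N, or if a joint passes its speed limit or range.

## Robot

A 6-joint arm with a two-finger parallel gripper is mounted at the origin on the work surface. World frame = base frame: x ahead of the robot, y to its left, z up, the work surface at z = 0. Lengths are in m, angles in rad, forces in N, time in s.
With the tool pointing down it reaches from about 0.35 to 0.95 m from the base axis. Payload 17.4 kg.
Tool frame: the origin (TCP) lies midway between the tips of the shut fingers; the grasp point (between the pads) lies behind it (env.grip_point_offset is the x of the grasp point in the tool frame, in m); x points along the fingers, y is the direction in which the jaws open and shut, and the axes are right-handed (so a half turn about x gives the same grasp; the last joint's range is limited). The gripper opens to 93 mm and grips with 3 to 60 N. Pads are 15 mm wide; open, the fingers measure 128 mm over their backs; the gripper's body (75 mm by 188 mm) begins 65 mm behind the grasp point.
Start: joints at [-1.173, 0.116, 1.442, -0, 1.584, -0.038], TCP at [0.285, -0.612, 0.219] pointing down, gripper open.
Joint ranges: [-2.83, 2.83], [-0.83, 2.19], [0.07, 2.5], [-1.14, 4.28], [0.01, 3], [-2.97, 2.97]. Speed limits (rad/s): [1.89, 1.89, 2.22, 3.14, 3.14, 3.14].

## Interface

Orientations are given as a unit quaternion [x, y, z, w].
In Python, from rig import env, capture, hand_in gives the robot as it stands.
- The arm moves only by the tool step_arm, never from a script. Its argument "rows" is one flat list of numbers, 7 for each row, row after row: the turn, a rotation vector about the tool's x, y, z in rad, then the shift along the tool's x, y, z in cm, then the closure, from 0 (fully open) to 1 (shut). A call has 1 to 20 rows; each row shifts and turns the pose as measured when the row begins, along the tool's axes as they then stand; what a row does not reach is not made up. A row lasts 1/8 s, in which the tool goes at most 62.5 mm and 10.7 degrees, less where a joint would pass 70% of its speed; a pose out of reach is approached as far as the arm can. A call is refused whole if a number of a shift passes 6.25 or a number of a turn 0.188, either way. A call with a gripper value outside its range is refused whole. The fingers move at their own pace and stop on an object; the grip force is fixed at half the most. Time passes only in rows, so rows that do not move let the fingers close. It gives the time, the measured TCP pose, the force and the opening at its end, in the units of the state.
- env.sense(): the state, without advancing time (a new reading comes with each control period).
- capture(name): name is "scene" or "top"; returns a dict with "pixels" (420x560x3 uint8, red, green, blue), "intrinsics" (3x3 intrinsics, pixels), "D" ([k1, k2, p1, p2, k3] as OpenCV has them; the pictures are not rectified), "R" (3x3) and "t" (3): a world point X has camera coordinates R X + t. Camera axes: x right, y down, z forward; pixel columns grow to the right and rows downward; lengths in m; the calibration is good to about 2 mm. A picture is of the moment at which its call begins. There is no depth.
- hand_in(): hands the job in, once; it reports no verdict.
The state is a dict: "clock": time; "q": joint angles; "qvel": joint speeds; "tau": joint torques, N m; "ee_pos": TCP position; "ee_rot": TCP orientation; "wrist_force": force on the tool from outside, world axes, zero at the start; "ft_torque": the same for the moment, N m; "gripper_width": finger opening in m.
Only numpy, scipy, OpenCV 4.12 (cv2) and the standard library are available. Lean on these libraries where they do the work, as an engineer would, in place of code of your own. Each camera call takes 0.05 s, during which the arm holds its last target. There are 200 camera calls.

## Working session

There is one attempt and no reset: what is moved stays moved. The work goes in short steps, Python scripts to look and compute and a tool call to move; the robot and the scene stay as the last step left them, time stands still between calls to the robot, and variables do not carry over. Pictures are saved under pics/ and viewed, about 8 in all and at most 12, crops included, and the job is handed in when it is done.

Besides the shell and the picture viewer there is one more tool, called after "Emit:" by a JSON object that holds its "op" and its "data". step_arm: Moves the arm, as the interface text tells. Its arguments: {"type":"object","properties":{"rows":{"type":"array","items":{"type":"number"}}},"required":["rows"]}

```bash
ls; mkdir -p pics; python3 - <<'E'
from rig import env, capture
import cv2,pickle
for n in("scene","top"):
    c=capture(n); pickle.dump(c,open(n+'.pkl','wb')); cv2.imwrite(f'pics/{n}0.png',c["pixels"][:,:,::-1])
    print(n,-c["R"].T@c["t"],c["intrinsics"].tolist(),c["D"])
print(env.sense(),env.grip_point_offset)
E
```

```text
pics
scene [0.86962744 0.42995564 0.63253314] [[389.38522355057944, 0.0, 280.77018745454114], [0.0, 389.38522355057944, 207.66445196635746], [0.0, 0.0, 1.0]] [-0.00220116  0.          0.          0.          0.        ]
top [ 0.45047304 -0.06573441  0.89157612] [[433.71236451665186, 0.0, 291.68316021296545], [0.0, 433.71236451665186, 209.79336275271982], [0.0, 0.0, 1.0]] [0.00346474 0.         0.         0.         0.        ]
{'clock': 0.1, 'q': array([-1.17279018e+00,  1.16461705e-01,  1.44217471e+00, -6.82800703e-06,
        1.58396723e+00, -3.78278694e-02]), 'qvel': array([ 0.00060207,  0.00193014, -0.00076954, -0.00065904, -0.00133648,
        0.00059543]), 'tau': array([ 9.72737762e-04, -7.22893238e+01, -6.23865294e+01,  7.81393284e-02,
        2.27958430e-02, -7.31602222e-05]), 'ee_pos': array([ 0.28487207, -0.61176171,  0.21797777]), 'ee_rot': array([-0.69031716, -0.15322509,  0.69044995, -0.15252264]), 'wrist_force': array([-0.257391  ,  0.38018431,  0.1417185 ]), 'ft_torque': array([0.0150617 , 0.06408219, 0.01626716]), 'gripper_width': 0.0926375440289425} -0.0188
```

View pics/top0.png

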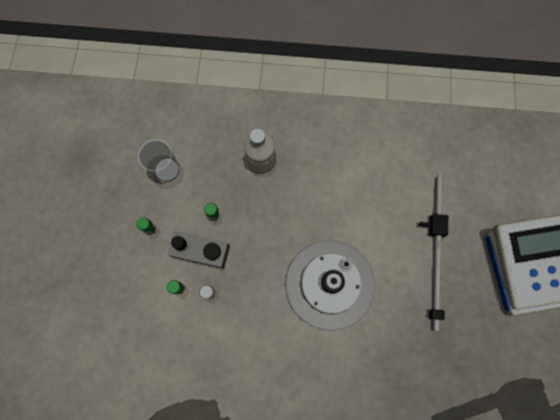

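View pics/scene0.png

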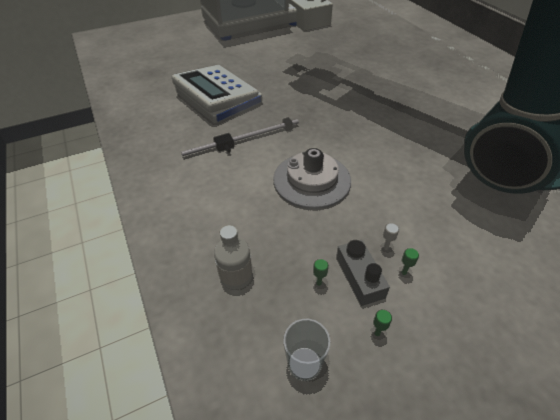

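Top view: block at (199,250) with pin knob at (179,243) (small head) and screw at (212,251) (wide head). The green and white lookalikes stand around the block. Stand is at (330,283), collar (333,281), bush (346,266), bottle (260,152), beaker (160,160), rod at column 437. The scene view agrees: pin (373,272), screw (356,249), collar (314,158), bush (294,163).

```bash
cat > h.py <<'E'
import numpy as np,cv2,pickle
def ray(c,uv,z):
    p=cv2.undistortPoints(np.array([[uv]],float),c["intrinsics"],c["D"])[0,0]
    o=-c["R"].T@c["t"]; d=c["R"].T@np.array([p[0],p[1],1]); return o+d*(z-o[2])/d[2]
def proj(c,X):
    r,_=cv2.Rodrigues(c["R"]); return cv2.projectPoints(np.array([X],float),r,c["t"],c["intrinsics"],c["D"])[0][0,0]
def tri(cs,uvs):
    A=[];b=[]
    for c,uv in zip(cs,uvs):
        o=-c["R"].T@c["t"]; d=ray(c,uv,0)-o; d/=np.linalg.norm(d); P=np.eye(3)-np.outer(d,d); A.append(P); b.append(P@o)
    return np.linalg.lstsq(np.vstack(A),np.hstack(b),rcond=None)[0]
E
python3 - <<'E'
from h import *
T=pickle.load(open('top.pkl','rb'));S=pickle.load(open('scene.pkl','rb'))
def dark(c,uv,r,th=28):
    g=c["pixels"].max(2); u,v=uv
    m=(g[v-r:v+r,u-r:u+r]<th).astype(np.uint8)
    n,l,s,ce=cv2.connectedComponentsWithStats(m)
    return [(s[i].tolist(),(ce[i]+[u-r,v-r]).round(1).tolist()) for i in range(1,n) if s[i,4]>15]
for n,uv,uvS in(("knob",(179,243),(373,272)),("screw",(212,251),(356,249)),("collar",(333,281),(314,158))):
    print(n,dark(T,uv,13),dark(S,uvS,15))
print(ray(T,(179,243),.063),ray(T,(212,251),.05),ray(T,(346,265),.06),ray(T,(333,281),.08))
a=cv2.resize(T["pixels"][225:275,160:240],None,fx=5,fy=5,interpolation=cv2.INTER_CUBIC)
b=cv2.resize(T["pixels"][245:320,290:370],None,fx=5,fy=5,interpolation=cv2.INTER_CUBIC)
d=cv2.resize(S["pixels"][140:200,270:350],None,fx=5,fy=5,interpolation=cv2.INTER_CUBIC)
o=np.zeros((600,800,3),np.uint8);o[:250,:400]=a;o[:375,400:]=b;o[300:600,:400]=d
cv2.imwrite('pics/c.png',np.clip(o[:,:,::-1]*1.6,0,255))
E
```

```text
knob [([6, 7, 14, 13, 116], [179.0, 243.4])] []
screw [([11, 9, 10, 13, 30], [215.8, 254.6])] []
collar [([2, 7, 15, 18, 48], [326.2, 286.6])] []
[0.57331036 0.16325568 0.063     ] [0.56510227 0.10028254 0.05      ] [ 0.55899249 -0.16093155  0.06      ] [ 0.52472721 -0.13628729  0.08      ][ WARN:0@0.151] global loadsave.cpp:1063 imwrite_ Unsupported depth image for selected encoder is fallbacked to CV_8U.
```

View pics/c.png

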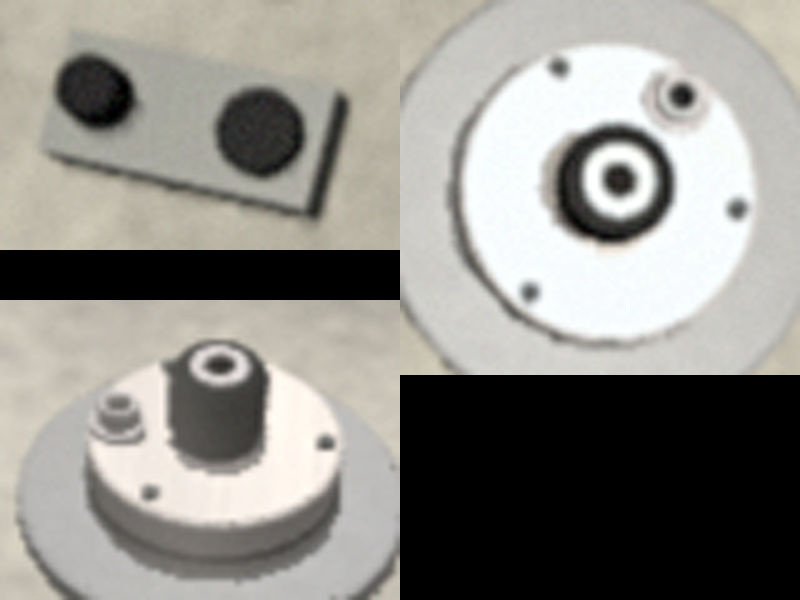

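The crops show the bore mouth at top (346.0,263.8) / scene (293.2,160.2), the rod socket at top (333.6,280.6) / scene (313.6,152.4), and the drum cover centred near top (331.1,283.6). Next I triangulate and check sizes.

```bash
python3 - <<'E'
from h import *
T=pickle.load(open('top.pkl','rb'));S=pickle.load(open('scene.pkl','rb'))
gS=S["pixels"].max(2)
m=(gS[255:295,355:395]<60).astype(np.uint8)
n,l,s,ce=cv2.connectedComponentsWithStats(m);print([(s[i].tolist(),ce[i]+[355,255]) for i in range(1,n) if s[i,4]>20])
for n,a,b,z in(("bush",(346,263.8),(293.2,160.2),.06),("socket",(333.6,280.6),(313.6,152.4),.084),("knob",(178.8,243.1),(373,272),.063)):
    print(n,tri([T,S],[a,b]).round(4),ray(T,a,z).round(4),ray(S,b,z).round(4))
g=T["pixels"].min(2)
print("cover levels",g[300,345],g[320,300])
m=((g>135)*255).astype(np.uint8);m[:, :290]=0;m[:,375:]=0;m[:240]=0;m[325:]=0
cs,_=cv2.findContours(m,cv2.RETR_EXTERNAL,cv2.CHAIN_APPROX_NONE);k=max(cs,key=cv2.contourArea)
e=cv2.fitEllipse(cv2.convexHull(k));print(e,ray(T,e[0],.046))
E
```

```text
[([0, 0, 9, 4, 29], array([358.4137931 , 256.20689655])), ([10, 9, 17, 23, 298], array([372.53355705, 274.36577181])), ([0, 25, 8, 15, 69], array([357.39130435, 289.17391304])), ([13, 33, 21, 7, 73], array([380.19178082, 292.08219178]))]
bush [ 0.5611 -0.1606  0.0597] [ 0.5613 -0.1608  0.06  ] [ 0.561  -0.1601  0.06  ]
socket [ 0.5244 -0.1363  0.0869] [ 0.5252 -0.137   0.084 ] [ 0.5221 -0.1389  0.084 ]
knob [0.5725 0.1639 0.0635] [0.5731 0.1636 0.063 ] [0.5718 0.164  0.063 ]
cover levels 154 106
((331.5193786621094, 282.8540954589844), (57.50068664550781, 58.96002960205078), 146.09005737304688) [ 0.5240585  -0.13662039  0.046     ]
```

Checks agree: bush to axis is 43.9 mm (given 44), and the triangulated heights are right to within 3 mm. Next I check clearances round the block and work out the moves.

```bash
cat >> h.py <<'E'
from scipy.spatial.transform import Rotation as Ro
def plan(x,y,z,yaw=None):
    "shift in tool axes (cm) to grasp-point target, turn about tool x (deg) to bring jaw (y) to yaw"
    from rig import env
    s=env.sense(); R=Ro.from_quat(s["ee_rot"]).as_matrix(); p=s["ee_pos"]+R[:,0]*env.grip_point_offset
    ya=np.degrees(np.arctan2(R[1,1],R[0,1]))
    print("t",round(s["clock"],2),"grasp",p.round(4),"yaw",ya.round(2),"xaxis",R[:,0].round(3),"F",s["wrist_force"].round(2),"M",s["ft_torque"].round(3),"w",round(s["gripper_width"],4),"q6",s["q"][5].round(2))
    print("shift cm tool now",(R.T@(np.array([x,y,z])-p)*100).round(2), "world",(np.array([x,y,z])-p).round(4))
    if yaw is not None:
        d=-((yaw-ya+90)%180-90); print("turn about x rad",np.radians(d).round(3),"alternative",np.radians(d-180*np.sign(d)).round(3))
E
python3 - <<'E'
from h import *
T=pickle.load(open('top.pkl','rb'))
K=np.array([.5728,.1638])
for uv in((144,224),(211,210),(175,287),(207,292),(212,251)):
    p=ray(T,uv,.063)[:2]-K; print(uv,p.round(3),np.hypot(*p).round(3),np.degrees(np.arctan2(p[1],p[0])).round(0))
plan(.5728,.1638,.20,20)
E
```

```text
(144, 224) [0.032 0.073] 0.08 66.0
(211, 210) [ 0.071 -0.054] 0.089 -37.0
(175, 287) [-0.083 -0.006] 0.083 -176.0
(207, 292) [-0.087 -0.067] 0.11 -143.0
(212, 251) [-0.009 -0.066] 0.067 -98.0
t 0.1 grasp [ 0.2849 -0.6118  0.2368] yaw -65.03 xaxis [-0.     0.001 -1.   ] F [-0.26  0.38  0.14] M [0.015 0.064 0.016] w 0.0926 q6 -0.04
shift cm tool now [  3.74 -58.15 -58.84] world [ 0.2879  0.7756 -0.0368]
turn about x rad -1.484 alternative 1.658
```

```bash
cat >> h.py <<'E'
def rows(x,y,z,yaw,n,cl,flip=False):
    from rig import env
    plan(x,y,z,yaw)
    s=env.sense(); R=Ro.from_quat(s["ee_rot"]).as_matrix(); p=s["ee_pos"]+R[:,0]*env.grip_point_offset
    a=np.arctan2(R[1,1],R[0,1]); d=(np.radians(yaw)-a+np.pi/2)%np.pi-np.pi/2
    if flip: d-=np.pi*np.sign(d)
    w=(np.array([x,y,z])-p)*100/n; o=[]
    for k in range(n):
        f=a+d*(k+.5)/n; o+=[round(-d/n,3),0,0,round(-w[2],2),round(np.cos(f)*w[0]+np.sin(f)*w[1],2),round(np.sin(f)*w[0]-np.cos(f)*w[1],2),cl]
    print(o)
E
python3 -c "
from h import *
rows(.5728,.1638,.20,25,18,.4)"
```

```text
t 0.1 grasp [ 0.2849 -0.6118  0.2368] yaw -65.03 xaxis [-0.     0.001 -1.   ] F [-0.26  0.38  0.14] M [0.015 0.064 0.016] w 0.0926 q6 -0.04
shift cm tool now [  3.74 -58.15 -58.84] world [ 0.2879  0.7756 -0.0368]
turn about x rad 1.57 alternative -1.571
[np.float64(0.087), 0, 0, np.float64(0.2), np.float64(-3.37), np.float64(-3.13), 0.4, np.float64(0.087), 0, 0, np.float64(0.2), np.float64(-3.63), np.float64(-2.82), 0.4, np.float64(0.087), 0, 0, np.float64(0.2), np.float64(-3.86), np.float64(-2.49), 0.4, np.float64(0.087), 0, 0, np.float64(0.2), np.float64(-4.06), np.float64(-2.15), 0.4, np.float64(0.087), 0, 0, np.float64(0.2), np.float64(-4.24), np.float64(-1.78), 0.4, np.float64(0.087), 0, 0, np.float64(0.2), np.float64(-4.37), np.float64(-1.41), 0.4, np.float64(0.087), 0, 0, np.float64(0.2), np.float64(-4.48), np.float64(-1.02), 0.4, np.float64(0.087), 0, 0, np.float64(0.2), np.float64(-4.55), np.float64(-0.63), 0.4, np.float64(0.087), 0, 0, np.float64(0.2), np.float64(-4.59), np.float64(-0.23), 0.4, np.float64(0.087), 0, 0, np.float64(0.2), np.float64(-4.59), np.float64(0.17), 0.4, np.float64(0.087), 0, 0, np.float64(0.2), np.float64(-4.56), np.float64(0.57), 0.4, np.float64(0.087), 0, 0, np.float64(0.2), np.float64(-4.49), np.float64(0.97), 0.4, np.float64(0.087), 0, 0, np.float64(0.2), np.float64(-4.39), np.float64(1.35), 0.4, np.float64(0.087), 0, 0, np.float64(0.2), np.float64(-4.26), np.float64(1.73), 0.4, np.float64(0.087), 0, 0, np.float64(0.2), np.float64(-4.09), np.float64(2.1), 0.4, np.float64(0.087), 0, 0, np.float64(0.2), np.float64(-3.89), np.float64(2.44), 0.4, np.float64(0.087), 0, 0, np.float64(0.2), np.float64(-3.66), np.float64(2.77), 0.4, np.float64(0.087), 0, 0, np.float64(0.2), np.float64(-3.41), np.float64(3.08), 0.4]
```

```bash
sed -i 's/    print(o)$/    print([float(v) for v in o])/' h.py; python3 -c "
from h import *
rows(.5728,.1638,.20,22,18,.4)"
```

```text
t 0.1 grasp [ 0.2849 -0.6118  0.2368] yaw -65.03 xaxis [-0.     0.001 -1.   ] F [-0.26  0.38  0.14] M [0.015 0.064 0.016] w 0.0926 q6 -0.04
shift cm tool now [  3.74 -58.15 -58.84] world [ 0.2879  0.7756 -0.0368]
turn about x rad -1.519 alternative 1.623
[-0.084, 0.0, 0.0, 0.2, -3.09, -3.4, 0.4, -0.084, 0.0, 0.0, 0.2, -2.79, -3.65, 0.4, -0.084, 0.0, 0.0, 0.2, -2.47, -3.87, 0.4, -0.084, 0.0, 0.0, 0.2, -2.14, -4.07, 0.4, -0.084, 0.0, 0.0, 0.2, -1.79, -4.23, 0.4, -0.084, 0.0, 0.0, 0.2, -1.43, -4.37, 0.4, -0.084, 0.0, 0.0, 0.2, -1.05, -4.47, 0.4, -0.084, 0.0, 0.0, 0.2, -0.67, -4.55, 0.4, -0.084, 0.0, 0.0, 0.2, -0.29, -4.59, 0.4, -0.084, 0.0, 0.0, 0.2, 0.1, -4.59, 0.4, -0.084, 0.0, 0.0, 0.2, 0.49, -4.57, 0.4, -0.084, 0.0, 0.0, 0.2, 0.87, -4.51, 0.4, -0.084, 0.0, 0.0, 0.2, 1.25, -4.42, 0.4, -0.084, 0.0, 0.0, 0.2, 1.62, -4.3, 0.4, -0.084, 0.0, 0.0, 0.2, 1.97, -4.15, 0.4, -0.084, 0.0, 0.0, 0.2, 2.32, -3.97, 0.4, -0.084, 0.0, 0.0, 0.2, 2.64, -3.76, 0.4, -0.084, 0.0, 0.0, 0.2, 2.95, -3.52, 0.4]
```

Emit:
{"op": "step_arm", "data": {"rows": [-0.084,0,0,0.2,-3.1,-3.4,0.4,-0.084,0,0,0.2,-2.8,-3.65,0.4,-0.084,0,0,0.2,-2.5,-3.9,0.4,-0.084,0,0,0.2,-2.1,-4.1,0.4,-0.084,0,0,0.2,-1.8,-4.2,0.4,-0.084,0,0,0.2,-1.4,-4.4,0.4,-0.084,0,0,0.2,-1.05,-4.5,0.4,-0.084,0,0,0.2,-0.7,-4.55,0.4,-0.084,0,0,0.2,-0.3,-4.6,0.4,-0.084,0,0,0.2,0.1,-4.6,0.4,-0.084,0,0,0.2,0.5,-4.6,0.4,-0.084,0,0,0.2,0.9,-4.5,0.4,-0.084,0,0,0.2,1.25,-4.4,0.4,-0.084,0,0,0.2,1.6,-4.3,0.4,-0.084,0,0,0.2,2.0,-4.15,0.4,-0.084,0,0,0.2,2.3,-4.0,0.4,-0.084,0,0,0.2,2.6,-3.8,0.4,-0.084,0,0,0.2,2.95,-3.5,0.4]}}

```text
clock: 2.35
ee_pos: [0.5965, 0.1821, 0.1777]
ee_rot: [0.384, 0.596, -0.384, 0.592]
wrist_force: [0.3, -0.6, 0.2]
gripper_width: 0.0558
```

```bash
python3 -c "
from h import *
rows(.5728,.1638,.12,22,4,.4)"
```

```text
t 2.35 grasp [0.5966 0.182  0.1965] yaw 24.22 xaxis [-0.004  0.004 -1.   ] F [ 0.31 -0.58  0.24] M [-0.068 -0.146 -0.004] w 0.0558 q6 -0.17
shift cm tool now [ 7.65 -2.9   0.73] world [-0.0238 -0.0182 -0.0765]
turn about x rad 0.039 alternative -3.103
[0.01, 0.0, 0.0, 1.91, -0.73, 0.17, 0.4, 0.01, 0.0, 0.0, 1.91, -0.73, 0.18, 0.4, 0.01, 0.0, 0.0, 1.91, -0.72, 0.19, 0.4, 0.01, 0.0, 0.0, 1.91, -0.72, 0.2, 0.4]
```

Emit:
{"op": "step_arm", "data": {"rows": [0.01,0,0,1.9,-0.7,0.2,0.4,0.01,0,0,1.9,-0.7,0.2,0.4,0.01,0,0,1.9,-0.7,0.2,0.4,0.01,0,0,1.9,-0.7,0.2,0.4,0,0,0,0,0,0,0.4,0,0,0,0,0,0,0.4]}}

```text
clock: 3.1
ee_pos: [0.571, 0.1623, 0.0956]
ee_rot: [0.396, 0.588, -0.397, 0.582]
wrist_force: [0.8, -0.7, 0.3]
gripper_width: 0.0561
```

```bash
python3 -c "
from h import *
plan(.5728,.1638,.066,22)
from rig import capture
c=capture('scene');cv2.imwrite('pics/s1.png',cv2.resize(c['pixels'][180:330,290:490,::-1],None,fx=3,fy=3))"
```

```text
t 3.1 grasp [0.5711 0.1623 0.1144] yaw 21.76 xaxis [-0.008  0.004 -1.   ] F [ 0.81 -0.69  0.33] M [-0.02  -0.128  0.02 ] w 0.0561 q6 -0.15
shift cm tool now [ 4.84  0.24 -0.05] world [ 0.0017  0.0015 -0.0484]
turn about x rad -0.004 alternative 3.137
```

View pics/s1.png

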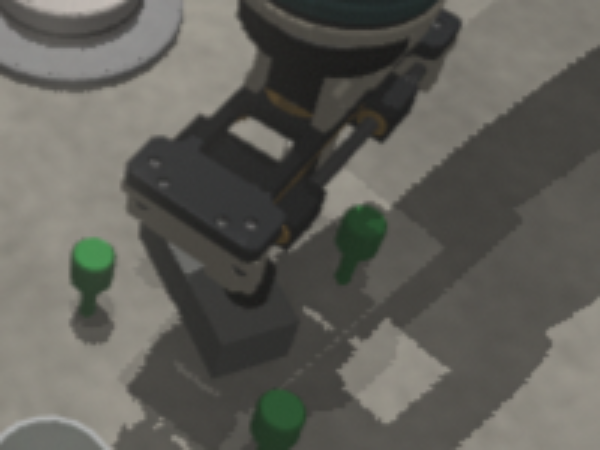

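The picture (crop origin (290,180), 3×) shows the gripper over the pin, knob at (372,275) in full-frame pixels. The fingers are clear of the green decoys and the screw, so I go down and close.

Emit:
{"op": "step_arm", "data": {"rows": [0,-0.007,0.006,1.2,0.12,0,0.4,0,0,0,1.2,0.1,0,0.4,0,0,0,1.2,0,0,0.4,0,0,0,0.9,0,0,0.4,0,0,0,0,0,0,0.7,0,0,0,0,0,0,1,0,0,0,0,0,0,1,0,0,0,0,0,0,1,0,0,0,0,0,0,1]}}

```text
clock: 4.28
ee_pos: [0.5736, 0.1636, 0.0483]
ee_rot: [0.397, 0.585, -0.396, 0.586]
wrist_force: [-1.4, -0.7, -2.2]
gripper_width: 0.0256
```

```bash
python3 -c "
from h import *
plan(.5728,.1638,.066,22)"
```

```text
t 4.28 grasp [0.5735 0.1636 0.0671] yaw 21.79 xaxis [ 0.002 -0.001 -1.   ] F [-1.36 -0.66 -2.23] M [-0.055  0.053  0.006] w 0.0256 q6 -0.14
shift cm tool now [ 0.11 -0.06 -0.05] world [-0.0007  0.0002 -0.0011]
turn about x rad -0.004 alternative 3.138
```

Gripped at 25.6 mm, which matches the 26 mm knob. Now I lift.

Emit:
{"op": "step_arm", "data": {"rows": [0,0,0,-1.5,0,0,1,0,0,0,-2.0,0,0,1,0,0,0,-2.5,0,0,1,0,0,0,-2.5,0,0,1,0,0,0,-2.5,0,0,1,0,0,0,-2.0,0,0,1,0,0,0,0,0,0,1]}}

```text
clock: 5.15
ee_pos: [0.5743, 0.164, 0.1919]
ee_rot: [0.399, 0.583, -0.394, 0.588]
wrist_force: [0.2, -0.1, -1.2]
gripper_width: 0.0255
```

```bash
python3 -c "
from h import *
rows(.5611,-.1606,.17,57,12,1)"
```

```text
t 5.15 grasp [0.5741 0.164  0.2107] yaw 21.79 xaxis [ 0.009  0.001 -1.   ] F [ 0.16 -0.1  -1.19] M [-0.066 -0.109 -0.011] w 0.0255 q6 -0.14
shift cm tool now [  4.03 -13.29  29.65] world [-0.013  -0.3246 -0.0407]
turn about x rad -0.615 alternative 2.527
[-0.051, 0.0, 0.0, 0.34, -1.17, 2.44, 1.0, -0.051, 0.0, 0.0, 0.34, -1.29, 2.38, 1.0, -0.051, 0.0, 0.0, 0.34, -1.41, 2.31, 1.0, -0.051, 0.0, 0.0, 0.34, -1.53, 2.23, 1.0, -0.051, 0.0, 0.0, 0.34, -1.64, 2.15, 1.0, -0.051, 0.0, 0.0, 0.34, -1.75, 2.07, 1.0, -0.051, 0.0, 0.0, 0.34, -1.85, 1.97, 1.0, -0.051, 0.0, 0.0, 0.34, -1.95, 1.88, 1.0, -0.051, 0.0, 0.0, 0.34, -2.04, 1.78, 1.0, -0.051, 0.0, 0.0, 0.34, -2.13, 1.67, 1.0, -0.051, 0.0, 0.0, 0.34, -2.21, 1.56, 1.0, -0.051, 0.0, 0.0, 0.34, -2.29, 1.44, 1.0]
```

Emit:
{"op": "step_arm", "data": {"rows": [-0.051,0,0,0.3,-1.2,2.4,1,-0.051,0,0,0.3,-1.3,2.4,1,-0.051,0,0,0.3,-1.4,2.3,1,-0.051,0,0,0.3,-1.5,2.2,1,-0.051,0,0,0.3,-1.6,2.1,1,-0.051,0,0,0.3,-1.7,2.0,1,-0.051,0,0,0.3,-1.8,1.9,1,-0.051,0,0,0.3,-1.9,1.8,1,-0.051,0,0,0.3,-2.0,1.7,1,-0.051,0,0,0.3,-2.1,1.6,1,-0.051,0,0,0.3,-2.1,1.4,1,-0.03,0,0,0.3,-1.5,0.9,1,0,0,0,0,0,0,1,0,0,0,0,0,0,1]}}

```text
clock: 6.9
ee_pos: [0.549, -0.1519, 0.1422]
ee_rot: [0.203, 0.68, -0.202, 0.675]
wrist_force: [0.4, 0.7, -0.5]
gripper_width: 0.0254
```

```bash
python3 -c "
from h import *
plan(.5611,-.1606,.13,57)
from rig import capture
o=[]
for n in('scene','top'):
  c=capture(n);pickle.dump(c,open(n+'1.pkl','wb'))
  u,v=proj(c,(.5611,-.1606,.09)).astype(int);print(n,u,v)
  o.append(cv2.resize(c['pixels'][v-50:v+50,u-40:u+40,::-1],None,fx=5,fy=5,interpolation=cv2.INTER_CUBIC))
cv2.imwrite('pics/s2.png',np.clip(np.hstack(o).astype(float)*1.6,0,255).astype(np.uint8))"
```

```text
t 6.9 grasp [ 0.5491 -0.1519  0.161 ] yaw 56.77 xaxis [-0.006  0.003 -1.   ] F [ 0.42  0.73 -0.48] M [-0.013 -0.16   0.045] w 0.0254 q6 -1.31
shift cm tool now [ 3.09 -0.06  1.5 ] world [ 0.012  -0.0087 -0.031 ]
turn about x rad -0.004 alternative 3.138
scene 293 149
top 347 261
```

View pics/s2.png

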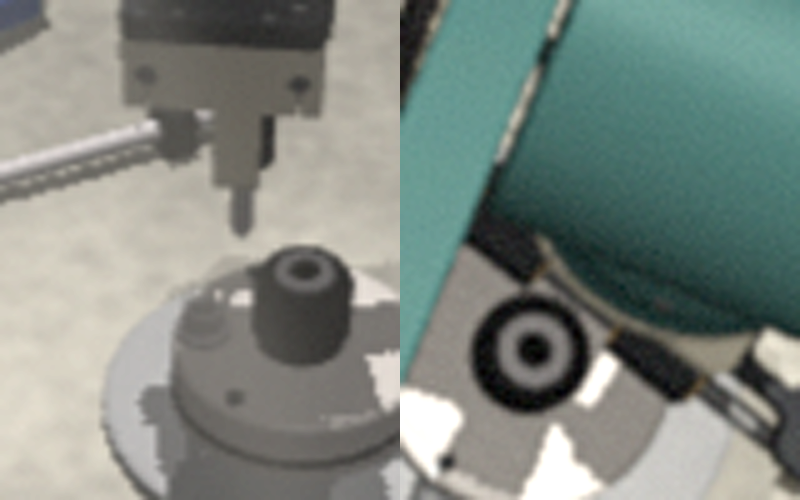

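The scene half of the picture shows the pin hanging straight with its tip at about (301,146), about 15 mm short of the bush at (293,160), as the measured pose also says. Correcting.

Emit:
{"op": "step_arm", "data": {"rows": [0,-0.006,0,0.5,0,0.5,1,0,0,0,0.5,0,0.5,1,0,0,0,0.8,0,0.4,1,0,0,0,0.8,0,0.1,1,0,0,0,0,0,0,1,0,0,0,0,0,0,1]}}

```text
clock: 7.75
ee_pos: [0.5627, -0.1594, 0.114]
ee_rot: [0.201, 0.678, -0.202, 0.678]
wrist_force: [-1.0, 0.1, -1.1]
gripper_width: 0.0255
```

```bash
python3 -c "
from h import *
plan(.5611,-.1606,.12,57)
from rig import capture
c=capture('scene');pickle.dump(c,open('scene2.pkl','wb'))
cv2.imwrite('pics/s3.png',np.clip(cv2.resize(c['pixels'][120:190,263:343,::-1],None,fx=8,fy=8,interpolation=cv2.INTER_CUBIC).astype(float)*1.6,0,255).astype(np.uint8))"
```

```text
t 7.75 grasp [ 0.5627 -0.1593  0.1328] yaw 56.87 xaxis [-0. -0. -1.] F [-1.03  0.13 -1.15] M [ 0.088 -0.118  0.023] w 0.0255 q6 -1.31
shift cm tool now [ 1.28 -0.19 -0.06] world [-0.0016 -0.0013 -0.0128]
turn about x rad -0.002 alternative 3.139
```

View pics/s3.png

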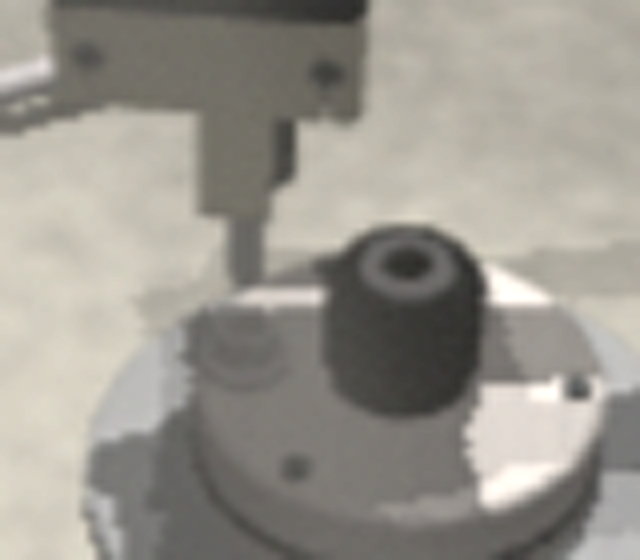

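The picture shows the shank centred at column ≈293.3, its tip near row 154.6, right above the bush (bore at column 293.2). I check the projected numbers.

```bash
python3 -c "
from h import *
S=pickle.load(open('scene2.pkl','rb'))
print(proj(S,(.5627,-.1593,.0758)),proj(S,(.5627,-.1593,.085)),proj(S,(.5611,-.1606,.0758)),proj(S,(.5611,-.1606,.06)))
g=S['pixels'].astype(int).sum(2)
for v in(148,149,150,151,152): print(v,g[v,284:304])
"
```

```text
[292.77199815 155.17487618] [292.8318837  151.92316415] [293.15294969 154.62515033] [293.0473217  160.09069163]
148 [351 352 352 353 355 353 345 269 204 193 192 221 309 351 358 361 360 358
 362 363]
149 [350 352 353 356 358 359 355 271 207 193 193 224 324 358 362 367 368 369
 368 369]
150 [352 356 357 361 363 361 337 263 203 193 193 225 326 358 362 364 365 370
 372 369]
151 [362 363 364 366 368 347 320 256 202 195 194 215 300 324 324 326 326 329
 327 308]
152 [366 364 369 375 371 341 323 256 202 195 194 218 293 317 315 309 297 280
 231 197]
```

Emit:
{"op": "step_arm", "data": {"rows": [0,0,0,0.3,-0.15,0.04,1,0,0,0,0.4,-0.04,0,1,0,0,0,0.3,0,0,1,0,0,0,0,0,0,1]}}

```text
clock: 8.3
ee_pos: [0.5619, -0.1613, 0.1037]
ee_rot: [0.202, 0.678, -0.202, 0.678]
wrist_force: [-0.0, 0.1, -0.9]
gripper_width: 0.026
```

```bash
python3 -c "
from h import *
plan(.5611,-.1606,.12,57)"
```

```text
t 8.3 grasp [ 0.5619 -0.1613  0.1225] yaw 56.86 xaxis [ 0. -0. -1.] F [-0.01  0.14 -0.87] M [ 0.032 -0.161  0.042] w 0.026 q6 -1.32
shift cm tool now [ 0.25  0.02 -0.11] world [-0.0008  0.0007 -0.0025]
turn about x rad -0.002 alternative 3.139
```

Emit:
{"op": "step_arm", "data": {"rows": [0,0,0,0.3,0,0,1,0,0,0,0.3,0,-0.03,1,0,0,0,0.3,0,0,1,0,0,0,0,0,0,1]}}

```text
clock: 8.8
ee_pos: [0.5616, -0.1611, 0.0941]
ee_rot: [0.201, 0.678, -0.202, 0.678]
wrist_force: [0.6, 0.5, -0.9]
gripper_width: 0.0258
```

```bash
python3 -c "
from h import *
plan(.5611,-.1606,.12,57)"
```

```text
t 8.8 grasp [ 0.5616 -0.1611  0.1129] yaw 56.87 xaxis [ 0. -0. -1.] F [ 0.56  0.47 -0.91] M [ 0.078 -0.145  0.045] w 0.0258 q6 -1.32
shift cm tool now [-0.71  0.01 -0.07] world [-0.0005  0.0005  0.0071]
turn about x rad -0.002 alternative 3.139
```

Emit:
{"op": "step_arm", "data": {"rows": [0,0,0,0.3,0,0,1,0,0,0,0.3,0,0,1,0,0,0,0.3,0,0,1,0,0,0,0.3,0,0,1,0,0,0,0,0,0,1]}}

```text
clock: 9.43
ee_pos: [0.5616, -0.1611, 0.0812]
ee_rot: [0.202, 0.678, -0.202, 0.678]
wrist_force: [0.2, -0.9, -0.6]
gripper_width: 0.0257
```

```bash
python3 -c "
from h import *
plan(.5611,-.1606,.12,57)"
```

```text
t 9.43 grasp [ 0.5616 -0.1611  0.1   ] yaw 56.87 xaxis [ 0. -0. -1.] F [ 0.24 -0.92 -0.56] M [-0.007 -0.173 -0.015] w 0.0257 q6 -1.32
shift cm tool now [-2.    0.02 -0.07] world [-0.0005  0.0005  0.02  ]
turn about x rad -0.002 alternative 3.139
```

Emit:
{"op": "step_arm", "data": {"rows": [0,0,0,0.1,0,0,0.8,0,0,0,0,0,0,0.5,0,0,0,0,0,0,0.4,0,0,0,0,0,0,0.3,0,0,0,-1,0,0,0.3,0,0,0,-2,0,0,0.3,0,0,0,-2,0,0,0.3,0,0,0,-1,0,0,0.3,0,0,0,0,0,0,0.3]}}

```text
clock: 10.55
ee_pos: [0.5624, -0.1614, 0.1471]
ee_rot: [0.201, 0.676, -0.202, 0.679]
wrist_force: [-0.4, 0.5, -1.3]
gripper_width: 0.0654
```

```bash
python3 -c "
from h import *
rows(.5243,-.1368,.15,52,4,.3)
from rig import capture
c=capture('scene');pickle.dump(c,open('scene3.pkl','wb'))
cv2.imwrite('pics/s4.png',np.clip(cv2.resize(c['pixels'][110:190,253:353,::-1],None,fx=6,fy=6,interpolation=cv2.INTER_CUBIC).astype(float)*1.6,0,255).astype(np.uint8))"
```

```text
t 10.55 grasp [ 0.5624 -0.1613  0.1659] yaw 56.87 xaxis [ 0.004 -0.002 -1.   ] F [-0.45  0.5  -1.31] M [-0.015 -0.146 -0.021] w 0.0654 q6 -1.32
shift cm tool now [ 1.57 -0.03 -4.54] world [-0.0381  0.0245 -0.0159]
turn about x rad 0.085 alternative -3.057
[0.021, 0.0, 0.0, 0.4, -0.02, -1.13, 0.3, 0.021, 0.0, 0.0, 0.4, -0.04, -1.13, 0.3, 0.021, 0.0, 0.0, 0.4, -0.07, -1.13, 0.3, 0.021, 0.0, 0.0, 0.4, -0.09, -1.13, 0.3]
```

View pics/s4.png

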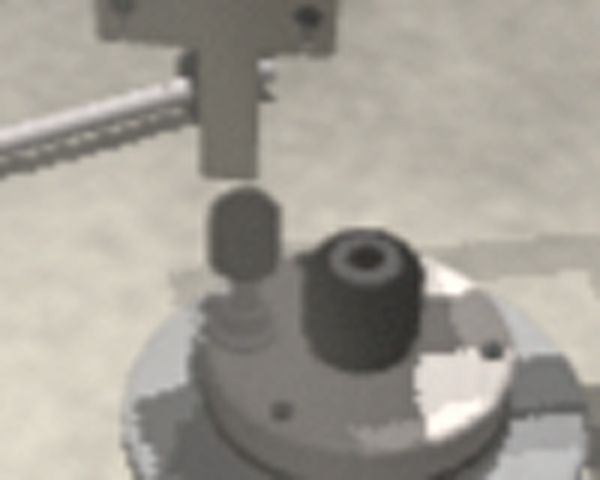

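The pin stands in the guide bush with its knob at about (293,149) and shoulder well above the rim; the collar (313,152) is free to grip. I move over the collar.

```bash
python3 -c "
from h import *
rows(.5243,-.1368,.13,42,6,.3)"
```

```text
t 10.6 grasp [ 0.5622 -0.1613  0.1653] yaw 56.87 xaxis [ 0.003 -0.001 -1.   ] F [0.22 0.12 0.15] M [ 0.094 -0.127 -0.026] w 0.0648 q6 -1.32
shift cm tool now [ 3.52 -0.02 -4.52] world [-0.0379  0.0245 -0.0353]
turn about x rad 0.26 alternative -2.882
[0.043, 0.0, 0.0, 0.59, -0.02, -0.75, 0.3, 0.043, 0.0, 0.0, 0.59, -0.05, -0.75, 0.3, 0.043, 0.0, 0.0, 0.59, -0.08, -0.75, 0.3, 0.043, 0.0, 0.0, 0.59, -0.12, -0.74, 0.3, 0.043, 0.0, 0.0, 0.59, -0.15, -0.74, 0.3, 0.043, 0.0, 0.0, 0.59, -0.18, -0.73, 0.3]
```

Emit:
{"op": "step_arm", "data": {"rows": [0.043,0.004,0,0,0,-0.75,0.3,0.043,0,0,0,-0.05,-0.75,0.3,0.043,0,0,0,-0.1,-0.75,0.3,0.043,0,0,0,-0.1,-0.75,0.3,0.043,0,0,0.5,-0.15,-0.75,0.3,0.043,0,0,1,-0.2,-0.7,0.3,0,0,0,1,0,0,0.3,0,0,0,0.5,0,0,0.3,0,0,0,0,0,0,0.3]}}

```text
clock: 11.72
ee_pos: [0.5208, -0.1364, 0.1094]
ee_rot: [0.289, 0.648, -0.289, 0.642]
wrist_force: [0.6, -0.0, 0.1]
gripper_width: 0.0653
```

```bash
python3 -c "
from h import *
plan(.5243,-.1368,.073,42)"
```

```text
t 11.72 grasp [ 0.521  -0.1364  0.1282] yaw 41.72 xaxis [-0.008  0.003 -1.   ] F [ 0.6  -0.02  0.1 ] M [-0.026 -0.096 -0.027] w 0.0653 q6 -1.03
shift cm tool now [5.52 0.24 0.29] world [ 0.0033 -0.0004 -0.0552]
turn about x rad -0.005 alternative 3.137
```

Emit:
{"op": "step_arm", "data": {"rows": [0,-0.008,0.004,0.8,0.15,0.2,0.3,0,0,0,1.2,0.08,0.08,0.3,0,0,0,1.2,0,0,0.3,0,0,0,1.2,0,0,0.3,0,0,0,0.8,0,0,0.3,0,0,0,0,0,0,0.3]}}

```text
clock: 12.48
ee_pos: [0.5246, -0.1371, 0.0532]
ee_rot: [0.289, 0.645, -0.289, 0.645]
wrist_force: [0.3, 0.1, 0.8]
gripper_width: 0.0647
```

```bash
python3 -c "
from h import *
plan(.5243,-.1368,.073,42)"
```

```text
t 12.47 grasp [ 0.5246 -0.1371  0.072 ] yaw 41.76 xaxis [-0.  0. -1.] F [0.32 0.14 0.81] M [-0.078 -0.137 -0.018] w 0.0647 q6 -1.03
shift cm tool now [-0.1  -0.01 -0.04] world [-0.0003  0.0003  0.001 ]
turn about x rad -0.004 alternative 3.137
```

Positioned. Now I close on the collar.

Emit:
{"op": "step_arm", "data": {"rows": [0,0,0,0,0,0,0.45,0,0,0,0,0,0,0.6,0,0,0,0,0,0,0.8,0,0,0,0,0,0,1,0,0,0,0,0,0,1]}}

```text
clock: 13.1
ee_pos: [0.524, -0.138, 0.054]
ee_rot: [0.288, 0.645, -0.29, 0.645]
wrist_force: [0.9, -0.5, -3.7]
gripper_width: 0.0435
```

```bash
cat >> h.py <<'E'
def knob():
    "scene view: dark blob left of collar = knob; centre of blob, and change of picture round it"
    from rig import capture
    c=capture('scene')["pixels"]; return c
E
python3 -c "
from h import *
plan(.5243,-.1368,.073,42)
c=knob();np.save('k0.npy',c)
cv2.imwrite('pics/s5.png',np.clip(cv2.resize(c[110:190,253:353,::-1],None,fx=6,fy=6,interpolation=cv2.INTER_CUBIC).astype(float)*1.6,0,255).astype(np.uint8))"
```

```text
t 13.1 grasp [ 0.5241 -0.138   0.0728] yaw 41.74 xaxis [-0.001 -0.002 -1.   ] F [ 0.94 -0.5  -3.72] M [ 0.028 -0.382 -0.029] w 0.0435 q6 -1.03
shift cm tool now [-0.02  0.1  -0.07] world [0.0002 0.0012 0.0002]
turn about x rad -0.005 alternative 3.137
```

View pics/s5.png

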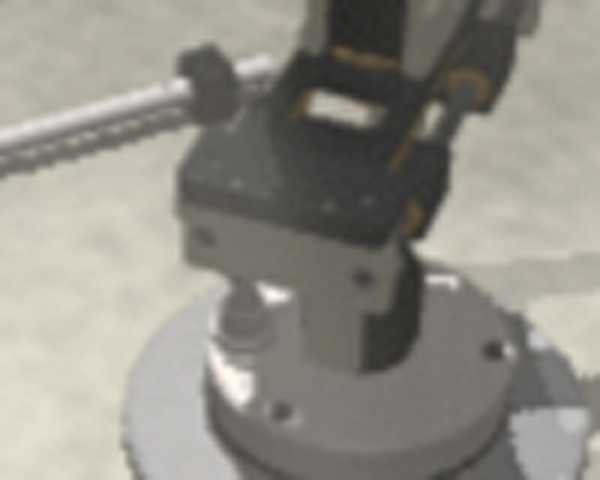

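The collar is gripped at 43.5 mm. The view shows the shank in the bush at about (293,159) just under the gripper plate, with the knob hidden behind it. A drop would bring the dark knob into view there. I turn slowly.

Emit:
{"op": "step_arm", "data": {"rows": [-0.025,0,0,0,0,0,1,-0.025,0,0,0,0,0,1,-0.025,0,0,0,0,0,1,-0.025,0,0,0,0,0,1,-0.025,0,0,0,0,0,1,0,0,0,0,0,0,1]}}

```text
clock: 13.9
ee_pos: [0.5242, -0.1379, 0.054]
ee_rot: [0.244, 0.663, -0.246, 0.663]
wrist_force: [-0.4, -0.1, -3.1]
gripper_width: 0.0441
```

```bash
cat >> h.py <<'E'
def chk():
    plan(.5243,-.1368,.073,57)
    c=knob(); print(c[148:166:2,287:300].astype(int).sum(2))
E
python3 -c "
from h import *
print(np.load('k0.npy')[148:166:2,287:300].astype(int).sum(2));chk()"
```

```text
[[185 200 214 213 213 214 213 210 209 212 210 204 198]
 [175 181 205 214 213 212 213 212 212 212 210 207 207]
 [211 212 211 214 215 215 212 211 210 212 209 211 210]
 [231 221 212 211 215 214 213 211 213 213 212 210 210]
 [377 371 351 302 223 187 202 207 210 224 216 210 208]
 [360 355 354 348 269 207 200 197 222 345 416 426 366]
 [356 351 315 246 202 194 199 198 194 222 316 334 310]
 [353 376 304 221 203 208 210 211 214 209 210 221 229]
 [364 389 292 202 193 197 198 198 198 199 211 217 229]]
t 13.9 grasp [ 0.5242 -0.1379  0.0728] yaw 49.44 xaxis [-0.001 -0.002 -1.   ] F [-0.37 -0.11 -3.08] M [ 0.053 -0.28   0.005] w 0.0441 q6 -1.17
shift cm tool now [-0.02  0.09 -0.06] world [0.0001 0.0011 0.0002]
turn about x rad -0.132 alternative 3.01
[[267 217 214 216 217 214 212 213 209 208 201 202 196]
 [309 238 212 201 190 191 205 213 212 213 210 211 210]
 [361 273 214 195 179 173 175 202 212 212 213 213 210]
 [365 276 215 213 212 201 211 218 213 211 211 212 212]
 [371 312 257 234 216 210 213 213 215 210 208 209 209]
 [360 355 355 348 272 209 201 200 218 320 364 369 322]
 [355 353 312 246 201 197 200 198 194 222 304 314 300]
 [354 369 276 207 207 210 212 213 213 209 208 222 233]
 [366 372 278 205 196 195 198 200 199 199 209 217 230]]
```

Emit:
{"op": "step_arm", "data": {"rows": [-0.02,0,0,0,0,0,1,-0.02,0,0,0,0,0,1,-0.02,0,0,0,0,0,1,-0.01,0,0,0,0,0,1]}}

```text
clock: 14.45
ee_pos: [0.5242, -0.1378, 0.054]
ee_rot: [0.22, 0.672, -0.221, 0.672]
wrist_force: [0.4, -0.0, -2.8]
gripper_width: 0.0434
```

```bash
python3 -c "
from h import *
chk()"
```

```text
t 14.45 grasp [ 0.5242 -0.1378  0.0728] yaw 53.69 xaxis [-0.001 -0.001 -1.   ] F [ 0.43 -0.   -2.82] M [ 0.105 -0.362 -0.177] w 0.0434 q6 -1.24
shift cm tool now [-0.02  0.08 -0.05] world [0.0001 0.001  0.0002]
turn about x rad -0.058 alternative 3.084
[[310 212 161 189 209 203 205 206 204 201 190 188 176]
 [315 214 160 170 204 217 213 211 210 216 213 210 210]
 [366 246 161 163 204 216 196 178 176 179 205 214 210]
 [371 357 307 236 212 215 210 202 186 189 199 213 211]
 [372 373 369 333 254 215 213 213 209 213 210 213 212]
 [360 353 354 346 269 210 206 208 209 242 271 272 253]
 [356 351 315 241 204 195 198 199 194 220 304 310 302]
 [357 366 279 207 207 208 210 212 211 210 209 224 231]
 [363 371 281 207 195 198 197 201 197 198 209 219 226]]
```

A moment of about −0.18 N m while turning matches the collar's drag, so it turns with the gripper. No drop yet (12° done).

Emit:
{"op": "step_arm", "data": {"rows": [-0.018,0,0,0,0,0,1,-0.018,0,0,0,0,0,1,-0.018,0,0,0,0,0,1]}}

```text
clock: 14.88
ee_pos: [0.5242, -0.1378, 0.054]
ee_rot: [0.2, 0.678, -0.201, 0.678]
wrist_force: [1.1, -0.3, -2.9]
gripper_width: 0.0432
```

```bash
python3 -c "
from h import *
chk()"
```

```text
t 14.88 grasp [ 0.5243 -0.1378  0.0728] yaw 56.99 xaxis [-0.001 -0.001 -1.   ] F [ 1.1  -0.34 -2.9 ] M [ 0.18  -0.349 -0.236] w 0.0432 q6 -1.3
shift cm tool now [-0.02  0.08 -0.05] world [0.     0.001  0.0002]
turn about x rad -0.0 alternative 3.141
[[311 214 161 160 160 166 204 201 181 174 170 165 163]
 [316 216 162 163 163 161 205 214 216 214 213 211 210]
 [363 246 162 160 160 162 190 208 216 198 189 192 204]
 [369 357 310 235 176 161 188 210 214 183 172 169 189]
 [372 374 371 362 277 207 211 213 215 212 205 207 211]
 [360 354 352 349 270 209 207 210 212 222 295 262 232]
 [353 352 313 246 201 197 201 198 198 221 306 295 279]
 [356 371 277 210 207 207 211 214 212 212 207 221 230]
 [362 371 280 207 196 200 200 201 198 201 210 217 229]]
```

Emit:
{"op": "step_arm", "data": {"rows": [-0.018,0,0,0,0,0,1,-0.018,0,0,0,0,0,1]}}

```text
clock: 15.18
ee_pos: [0.5243, -0.1377, 0.054]
ee_rot: [0.187, 0.682, -0.188, 0.682]
wrist_force: [0.5, 0.7, -4.0]
gripper_width: 0.0436
```

```bash
python3 -c "
from h import *
chk()"
```

```text
t 15.18 grasp [ 0.5243 -0.1377  0.0728] yaw 59.25 xaxis [-0.001 -0.001 -1.   ] F [ 0.51  0.72 -3.95] M [ 0.171 -0.371 -0.21 ] w 0.0436 q6 -1.34
shift cm tool now [-0.02  0.08 -0.05] world [-0.      0.0009  0.0002]
turn about x rad 0.039 alternative -3.102
[[313 212 163 160 163 161 163 166 181 176 165 159 155]
 [317 215 162 163 165 162 161 167 202 213 213 210 205]
 [363 248 163 158 163 164 161 164 201 211 211 201 203]
 [369 357 308 226 172 162 160 167 201 214 199 175 167]
 [373 372 372 366 277 205 193 199 210 216 216 208 199]
 [359 356 354 347 270 208 201 202 216 213 220 226 235]
 [353 353 312 243 201 197 202 201 201 219 273 274 245]
 [357 367 276 207 206 209 214 215 214 207 210 225 233]
 [364 372 279 205 201 198 198 203 201 201 213 218 230]]
```

The knob's lower edge is now in view at about row 155, so a drop will show plainly. 17.5° done. Continuing.

Emit:
{"op": "step_arm", "data": {"rows": [-0.018,0,0,0,0,0,1,-0.018,0,0,0,0,0,1,-0.018,0,0,0,0,0,1]}}

```text
clock: 15.6
ee_pos: [0.5243, -0.1377, 0.054]
ee_rot: [0.167, 0.687, -0.168, 0.687]
wrist_force: [1.1, 0.2, -3.4]
gripper_width: 0.0434
```

```bash
sed -i 's/print(c\[148:166:2,287:300\].*/print(c[148:166,291].astype(int).sum(1))/' h.py; python3 -c "
from h import *
chk()"
```

```text
t 15.6 grasp [ 0.5243 -0.1376  0.0728] yaw 62.6 xaxis [-0.001 -0.001 -1.   ] F [ 1.12  0.21 -3.37] M [ 0.227 -0.384 -0.163] w 0.0434 q6 -1.4
shift cm tool now [-0.02  0.07 -0.04] world [-0.      0.0008  0.0002]
turn about x rad 0.098 alternative -3.044
[163 162 160 165 160 160 182 272 295 294 278 225 201 206 224 203 195 206]
```

Emit:
{"op": "step_arm", "data": {"rows": [-0.018,0,0,0,0,0,1,-0.018,0,0,0,0,0,1]}}

```text
clock: 15.9
ee_pos: [0.5243, -0.1376, 0.054]
ee_rot: [0.154, 0.69, -0.154, 0.69]
wrist_force: [1.2, 0.0, -3.6]
gripper_width: 0.0433
```

```bash
python3 -c "
from h import *
chk()"
```

```text
t 15.9 grasp [ 0.5243 -0.1376  0.0728] yaw 64.84 xaxis [-0.001 -0.001 -1.   ] F [ 1.23  0.05 -3.65] M [ 0.251 -0.389 -0.123] w 0.0433 q6 -1.43
shift cm tool now [-0.02  0.07 -0.04] world [-0.      0.0008  0.0002]
turn about x rad 0.137 alternative -3.005
[162 160 163 164 162 159 180 273 290 293 278 223 202 207 221 204 198 209]
```

Emit:
{"op": "step_arm", "data": {"rows": [-0.018,0,0,0,0,0,1,-0.018,0,0,0,0,0,1,-0.018,0,0,0,0,0,1]}}

```text
clock: 16.32
ee_pos: [0.5244, -0.1376, 0.054]
ee_rot: [0.133, 0.694, -0.134, 0.694]
wrist_force: [1.3, 0.4, -3.5]
gripper_width: 0.0435
```

```bash
python3 -c "
from h import *
chk()"
```

```text
t 16.32 grasp [ 0.5244 -0.1375  0.0728] yaw 68.2 xaxis [-0.    -0.001 -1.   ] F [ 1.26  0.41 -3.46] M [ 0.305 -0.449 -0.17 ] w 0.0435 q6 -1.49
shift cm tool now [-0.02  0.07 -0.04] world [-0.0001  0.0007  0.0002]
turn about x rad 0.195 alternative -2.946
[163 164 169 170 165 163 163 160 166 161 161 159 155 182 202 198 195 198]
```

The knob's dark edge dropped from row 154 to row 160 (about 12 mm) and the torque is still only the drag. The pin has fallen into a hole after 26.5°. I let go of the collar and rise.

Emit:
{"op": "step_arm", "data": {"rows": [0,0,0,0,0,0,1,0,0,0,0,0,0,0.7,0,0,0,0,0,0,0.4,0,0,0,0,0,0,0.3,0,0,0,0,0,0,0.3,0,0,0,-1,0,0,0.3,0,0,0,-2,0,0,0.3,0,0,0,-2,0,0,0.3,0,0,0,-1,0,0,1,0,0,0,0,0,0,1]}}

```text
clock: 17.62
ee_pos: [0.5251, -0.1381, 0.121]
ee_rot: [0.133, 0.693, -0.134, 0.695]
wrist_force: [-0.4, 1.0, -0.1]
gripper_width: 0.0496
```

```bash
python3 -c "
from h import *
rows(.5611,-.1606,.13,57,6,1)
from rig import capture
c=capture('scene');pickle.dump(c,open('scene4.pkl','wb'))
cv2.imwrite('pics/s6.png',np.clip(cv2.resize(c['pixels'][110:190,253:353,::-1],None,fx=6,fy=6,interpolation=cv2.INTER_CUBIC).astype(float)*1.6,0,255).astype(np.uint8))"
```

```text
t 17.62 grasp [ 0.5251 -0.138   0.1398] yaw 68.25 xaxis [ 0.003 -0.003 -1.   ] F [-0.4   0.99 -0.1 ] M [ 0.053 -0.181 -0.016] w 0.0496 q6 -1.49
shift cm tool now [ 0.99 -0.76  4.18] world [ 0.036  -0.0226 -0.0098]
turn about x rad 0.196 alternative -2.945
[0.033, 0.0, 0.0, 0.16, -0.12, 0.7, 1.0, 0.033, 0.0, 0.0, 0.16, -0.09, 0.7, 1.0, 0.033, 0.0, 0.0, 0.16, -0.07, 0.71, 1.0, 0.033, 0.0, 0.0, 0.16, -0.05, 0.71, 1.0, 0.033, 0.0, 0.0, 0.16, -0.02, 0.71, 1.0, 0.033, 0.0, 0.0, 0.16, -0.0, 0.71, 1.0]
```

View pics/s6.png

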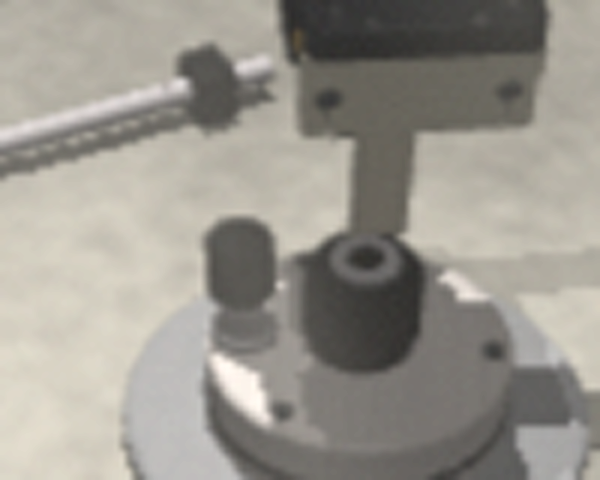

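The pin has dropped: knob at about (293,154), shoulder a few mm above the rim, with the collar free. I move over the knob with the fingers shut.

Emit:
{"op": "step_arm", "data": {"rows": [0.033,0,0,0,-0.1,0.7,1,0.033,0,0,0,-0.1,0.7,1,0.033,0,0,0,-0.1,0.7,1,0.033,0,0,0,-0.05,0.7,1,0.033,0,0,0,0,0.7,1,0.033,0,0,0,0,0.6,1,0,0,0,0,0,0,1,0,0,0,0,0,0,1]}}

```text
clock: 18.68
ee_pos: [0.5621, -0.1611, 0.1181]
ee_rot: [0.206, 0.677, -0.207, 0.676]
wrist_force: [0.2, 0.5, 0.5]
gripper_width: 0.0004
```

```bash
python3 -c "
from h import *
plan(.5611,-.1606,.113,57)"
```

```text
t 18.68 grasp [ 0.5622 -0.1611  0.1369] yaw 56.05 xaxis [-0.001 -0.002 -1.   ] F [0.23 0.53 0.49] M [ 0.016 -0.165 -0.025] w 0.0004 q6 -1.3
shift cm tool now [ 2.39 -0.01 -0.12] world [-0.0011  0.0005 -0.0239]
turn about x rad -0.017 alternative 3.125
```

Emit:
{"op": "step_arm", "data": {"rows": [0,0,0,0.7,0,-0.05,1,0,0,0,0.7,0,-0.05,1,0,0,0,0.5,0,0,1,0,0,0,0.2,0,0,1,0,0,0,0.2,0,0,1]}}

```text
clock: 19.3
ee_pos: [0.5608, -0.1603, 0.0933]
ee_rot: [0.205, 0.677, -0.207, 0.676]
wrist_force: [0.4, -0.2, 0.4]
gripper_width: 0.0003
```

Emit:
{"op": "step_arm", "data": {"rows": [0,0,0,0.15,0,0,1,0,0,0,0.15,0,0,1]}}

```text
clock: 19.55
ee_pos: [0.561, -0.1602, 0.0907]
ee_rot: [0.206, 0.676, -0.207, 0.676]
wrist_force: [0.5, 1.6, 4.6]
gripper_width: 0.0008
```

Contact on the knob at about 4.6 N. I press on gently.

Emit:
{"op": "step_arm", "data": {"rows": [0,0,0,0.1,0,0,1,0,0,0,0.1,0,0,1]}}

```text
clock: 19.8
ee_pos: [0.5612, -0.1601, 0.0892]
ee_rot: [0.206, 0.676, -0.207, 0.677]
wrist_force: [-1.6, 2.0, 5.4]
gripper_width: 0.0002
```

Emit:
{"op": "step_arm", "data": {"rows": [0,0,0,0.1,0,0,1,0,0,0,0.1,0,0,1]}}

```text
clock: 20.05
ee_pos: [0.5613, -0.1599, 0.0877]
ee_rot: [0.206, 0.676, -0.206, 0.677]
wrist_force: [-1.6, 2.2, 5.4]
gripper_width: 0.0005
```

Emit:
{"op": "step_arm", "data": {"rows": [0,0,0,0.1,0,0,1,0,0,0,0.1,0,0,1]}}

```text
clock: 20.3
ee_pos: [0.5615, -0.1597, 0.0867]
ee_rot: [0.206, 0.676, -0.206, 0.677]
wrist_force: [-5.1, 2.8, 13.5]
gripper_width: 0.0005
```

Emit:
{"op": "step_arm", "data": {"rows": [0,0,0,0.08,0,0,1]}}

```text
clock: 20.42
ee_pos: [0.5616, -0.1596, 0.0867]
ee_rot: [0.206, 0.676, -0.206, 0.677]
wrist_force: [-5.1, 3.3, 11.4]
gripper_width: 0.0005
```

It stops at 0.0867 m (home would be 0.086 m) while the force rises, so the shoulder should be on the rim. I back off and look.

Emit:
{"op": "step_arm", "data": {"rows": [0,0,0,-0.3,0,0,1,0,0,0,-1,0,0,1,0,0,0,-2,0,0,1,0,0,0,-3,0,0,1,0,0,0,-3,0,0,1,0,0,0,-2,0,0,1,0,0,0,0,0,0,1]}}

```text
clock: 21.3
ee_pos: [0.5615, -0.1598, 0.208]
ee_rot: [0.206, 0.675, -0.206, 0.678]
wrist_force: [-0.2, 0.1, -0.7]
gripper_width: 0.0008
```

```bash
python3 -c "
from h import *
from rig import capture
c=capture('scene');pickle.dump(c,open('scene5.pkl','wb'))
for X in((.5611,-.1606,.099),(.5611,-.1606,.086),(.5611,-.1606,.073),(.5611,-.1606,.06)): print(X,proj(c,X).round(1))
print(c['pixels'][140:172,293].astype(int).sum(1)); print(c['pixels'][156,280:306].astype(int).sum(1))
cv2.imwrite('pics/s7.png',np.clip(cv2.resize(c['pixels'][110:190,253:353,::-1],None,fx=6,fy=6,interpolation=cv2.INTER_CUBIC).astype(float)*1.6,0,255).astype(np.uint8))"
```

```text
(0.5611, -0.1606, 0.099) [293.3 146.3]
(0.5611, -0.1606, 0.086) [293.2 151. ]
(0.5611, -0.1606, 0.073) [293.1 155.6]
(0.5611, -0.1606, 0.06) [293.  160.1]
[337 344 349 351 351 350 355 348 225 164 166 163 165 165 170 166 164 162
 162 161 164 158 159 169 192 197 211 214 201 224 227 230]
[365 361 353 323 313 317 317 232 161 154 160 162 164 164 166 163 164 161
 171 217 229 233 229 192 153 140]
```

View pics/s7.png

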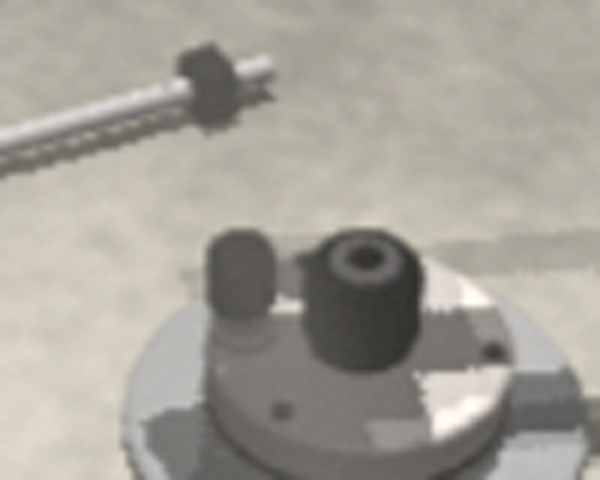

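The knob spans rows 148–163 and is centred at (293.0,155.6). The predicted fully-home position is (293.1,155.6). It sits on the bush, upright, and the arm is clear at 0.208 m.

```bash
python3 -c "
from rig import hand_in
print(hand_in())"
```

```text
the job is handed in; nothing more can be done
None
```

The index pin is fully home in the guide bush and let go, and I handed the job in at about 21 s of the 72 s allowed; `hand_in()` reports no verdict.

**What I did:** I took the pin from the block and stood it in the bush. I then turned the collar slowly, about 26.5° anticlockwise, until the camera showed the knob had dropped about 12 mm. The moment while turning stayed near the drag value, 0.24 N m at most. I pressed the pin down with shut fingers; it needed about 5 N on the way.

**Last checks:**
- **Stop when pressing:** the fingers stopped at 86.7 mm with the vertical force up to 13.5 N. Home is 86.0 mm, so there is a 0.7 mm difference, well within the 2.5 mm tolerance.
- **Final picture:** the knob's centre is at pixel (293.0, 155.6), against (293.1, 155.6) predicted for fully home. It looks upright.
- **Arm:** it ended clear of everything, with the tool tip 208 mm above the bench.
- **Not re-measured:** I did not measure the screw, bottle, beaker or rod again at the end. No unexpected contact force showed in the readings during the moves.

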